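Hold the cobalt glass cell in the lamp's beam

ROBOT

A 7-joint arm with a two-finger parallel gripper is mounted at the origin on the work surface. World frame = base frame: x ahead of the robot, y to its left, z up, the work surface at z = 0. Lengths are in mm, angles in rad, forces in N, time in s.
With the tool pointing down it reaches from about 425 to 875 mm from the base axis. Payload 8.4 kg.
Tool frame: the origin (TCP) lies at the very end of the fingers, on their centre line; the grasp point (between the pads) lies 19 mm behind it; z points along the fingers, x is the direction in which the jaws open and shut, and the axes are right-handed (so a half turn about z gives the same grasp; the last joint's range is limited). The gripper opens to 85 mm and grips with 20 to 120 N. Pads are 22 mm wide; open, the fingers measure 114 mm over their backs; the gripper's body (76 mm by 85 mm) begins 54 mm behind the grasp point. The pads swing forward as they close: fully open they stand 13 mm farther back than shut.
Start: joints at [1.116, 0.333, 0.04, 1.465, -0.013, 1.343, -0.059], TCP at [226.398, -609.268, 231.308] pointing down, gripper open.
Joint ranges: [-2.58, 2.58], [-0.38, 2.09], [-1.3, 1.39], [0.25, 2.4], [-1.5, 4.64], [0.08, 2.09], [-2.65, 2.65]. Speed limits (rad/s): [2.22, 2.22, 2.79, 2.79, 3.14, 3.14, 3.14].

INTERFACE

Orientations are given as a 3x3 rotation matrix whose columns are the frame's x, y, z axes.
In Python, from station import status, camera, job gives the robot as it stands. The module is installed in compiled form; this text tells all that it offers.
- The arm moves only by the shell command python3 -m inch 'ROWS' [OPENING] [FORCE]. ROWS is JSON, a list of rows, each a list of 2 entries, a list of its own where there are three numbers: the shift along the tool's x, y, z in m, then the turn, a rotation vector about the tool's x, y, z in rad. A call has 1 to 20 rows; each row shifts and turns the commanded pose from where the row before left it, along the tool's axes as they then stand; what a row does not reach is not made up. A row lasts 1/10 s, in which the tool goes at most 50 mm and 8.59 degrees, less where a joint would pass 70% of its speed; a pose out of reach is approached as far as the arm can. A call is refused whole if a number of a shift passes 0.05 or a number of a turn 0.15, either way. A call with a gripper value outside its range is refused whole. OPENING is the closure in counts, from 0 (fully open) to 255 (shut), set as the call begins (- or left out, the last holds). The fingers move at their own pace and stop on an object; FORCE is the grip in N (left out, the last holds). Time passes only in rows, so rows that do not move let the fingers close. It gives the time, the measured TCP pose, the force and the opening at its end, in the units of the state.
- status.state(): the state, without advancing time (a new reading comes with each control period).
- camera(name): name is "side" or "top"; returns a dict with "color" (420x560x3 uint8, red, green, blue), "z_map" (420x560 float32, mm along the optical axis (not along the pixel's ray), 0 where there is no reading), "fov_y" (degrees; the focal length in pixels is half the picture's height over the tangent of half this angle, whatever the lens; pixels are square), "cx", "cy" (the principal point, pixels), "rvec" (rotation vector, rad) and "tvec" (3), from world to camera coordinates, as OpenCV has them. Camera axes: x right, y down, z forward; pixel columns grow to the right and rows downward; lengths in mm; the calibration is good to about 2 mm. A picture is of the moment at which its call begins.
- job.close_job(): hands the job in, once; it reports no verdict.
The state is a dict: "clock": time; "q": joint angles; "joint_velocities": joint speeds; "effort": joint torques, N m; "eef_pos": TCP position; "tcp_rot": TCP orientation; "wrist_force": force on the tool from outside, world axes, zero at the start; "wrist_torque": the same for the moment, N m; "width": opening from 0.0 (shut) to 1.0 (fully open).
Only numpy, scipy, OpenCV 4.12 (cv2) and the standard library are available. Lean on these libraries where they do the work, as an engineer would, in place of code of your own. Each camera call takes 0.05 s, during which the arm holds its last target.

TASK

Take the cobalt-blue glass cell out of its porcelain holder, gripping it gently and by its two frosted faces only (never let the fingers touch its polished blue faces), and hold it upright midway between the little lamp and the white target, polished faces square to the beam, so that the beam would pass through the ringed round spot low on the polished faces. Finish there still holding it steady in the air, touching nothing on the lamp stand; leave the amber cell and the blue votive where they are.

Things in the scene. Friction and masses are not known exactly. Their poses are not given: they have to be found in the camera images.
- cell_blue: Cobalt-blue cell: solid glass bar, 80 mm tall, about 110 g. Frosted faces (matt white, 22 mm wide) square to its own y axis, 28 mm apart; polished faces (glossy) square to its own x axis, 25 mm apart. Origin: centre of underside, z up. It chips if squeezed with more than 50 N a finger (100 N both added); 20 to 30 N a finger holds it safely.
- cell_blue_panes: The two polished faces of the blue cell, thin panes 19 mm wide and 80 mm tall that stand 1.5 mm proud of the cell's core, at 12.5 mm to either side along its x axis; the fingers must never touch them. Same origin and axes as the cell.
- cell_blue_spot (a point): The middle of the blue cell at the height of the spot, 30 mm above its underside, on its axis. Each polished face is marked there with a pale ring 20 mm in diameter.
- holder_blue: Blue cell's holder: white porcelain holder, fixed, 66 mm (x) by 70 mm (y) by 28 mm tall, with a rectangular well 20 mm deep in its middle (well floor 8 mm above the table) in which the blue cell starts upright with about 1.5 mm play on each side, its axes parallel to the holder's. Origin: centre of the underside, on the table.
- light_bench: Light stand, fixed: dark base 90 (own x) x 280 (own y) x 12 mm, yellow line across its middle. At +y a round lamp head (44 mm diameter, top 107 mm above the table, lens 85 mm from the middle), at -y an upright white target (76 mm wide, top 110 mm, face 87 mm from the middle). The beam runs level along own y above the centre line. Origin: centre of underside.
- beam_mid (a point): The point of the beam half way between lamp and target, 85 mm above the table, straight above the yellow line. Its axes are the stand's (y along the beam).
- cell_amber: Bystander, the amber cell: same make and size as the blue one, amber glass, in its own holder. Origin: centre of its underside.
- holder_amber: Amber cell's holder: white porcelain holder, fixed, 66 mm (x) by 70 mm (y) by 28 mm tall, with a rectangular well 20 mm deep in its middle (well floor 8 mm above the table) in which the amber cell starts upright with about 1.5 mm play on each side, its axes parallel to the holder's. Origin: centre of the underside, on the table.
- votive: Bystander: open cobalt glass votive cup, 68 mm in diameter at the rim, 62 mm tall, loose on the table. Origin: centre of its underside.
Not all that is in view belongs to the job. Leave any purple look-alike of the holder_blue alone.

How it is judged:
By the outcome, as a careful person would: the job done as asked, in the order asked, and still so for the second after the job is handed in, while the arm keeps its last pose, push and grip.
It also fails if it takes over 45 s, if anything falls off the work surface, if the arm or the gripper's body presses on something with over 40 N, if the wrist force passes 120 N, or if a joint passes its speed limit or range.

## Working session

There is one attempt and no reset: what is moved stays moved. The work goes in short steps, Python scripts to look and compute and a shell command to move; the robot and the scene stay as the last step left them, time stands still between calls to the robot, and variables do not carry over. Pictures are saved under pics/ and viewed, and the job is handed in when it is done.

```bash
mkdir -p pics && cat > h.py <<'E'
import numpy as np, cv2
from station import status, camera, job
def grab(n,tag):
    c=camera(n); cv2.imwrite(f'pics/{tag}.png',c['color'][:,:,::-1]); np.savez(f'{tag}.npz',**c); return c
def cal(c):
    f=210/np.tan(np.radians(float(c['fov_y']))/2); R=cv2.Rodrigues(np.array(c['rvec'],float))[0]; t=np.array(c['tvec'],float).ravel()
    return f,float(c['cx']),float(c['cy']),R,t
def proj(c,P):
    f,cx,cy,R,t=cal(c); p=np.atleast_2d(P)@R.T+t; return np.c_[f*p[:,0]/p[:,2]+cx,f*p[:,1]/p[:,2]+cy]
def ray(c,uv,z):
    f,cx,cy,R,t=cal(c); uv=np.atleast_2d(np.array(uv,float)); d=np.c_[(uv[:,0]-cx)/f,(uv[:,1]-cy)/f,np.ones(len(uv))]@R; o=-R.T@t
    return o+d*((z-o[2])/d[:,2])[:,None]
def cloud(c):
    f,cx,cy,R,t=cal(c); z=c['z_map'].astype(float); v,u=np.mgrid[:z.shape[0],:z.shape[1]]
    P=np.dstack([(u-cx)/f*z,(v-cy)/f*z,z])-t; return P@R
E
python3 - <<'E'
from h import *
s=status.state()
for k,v in s.items(): print(k,np.round(v,3).tolist())
for n in('side','top'):
    c=grab(n,n+'0'); print(n,c['fov_y'],c['cx'],c['cy'],np.ravel(c['rvec']),np.ravel(c['tvec']), 'cam pos',-cal(c)[3].T@cal(c)[4])
E
```

```text
clock 0.0
q [1.116, 0.334, 0.04, 1.466, -0.013, 1.343, -0.059]
joint_velocities [0.0, 0.0, -0.0, -0.001, 0.0, 0.0, -0.001]
effort [-0.0, -65.854, 1.366, -40.557, 0.017, 0.012, 0.0]
eef_pos [226.222, -608.874, 230.42]
tcp_rot [[0.348, -0.937, -0.001], [-0.937, -0.348, 0.001], [-0.002, 0.0, -1.0]]
wrist_force [-0.184, 0.16, 0.368]
wrist_torque [0.03, 0.004, -0.023]
width 0.999
side 46.866836338506545 280.7528443735854 203.02823109551474 [ 0.57221004 -2.67906411  1.1540721 ] [ 584.18201748  176.12127579 1184.1720985 ] cam pos [226.89596215 913.35421807 942.79010754]
top 45.712467827118246 272.87238969191236 205.8930969784657 [ 2.12264655 -2.12251735  0.19134704] [  93.45282029  600.41597703 1019.25361719] cam pos [ 403.18484495   88.43468511 1112.53404376]
```

View pics/side0.png

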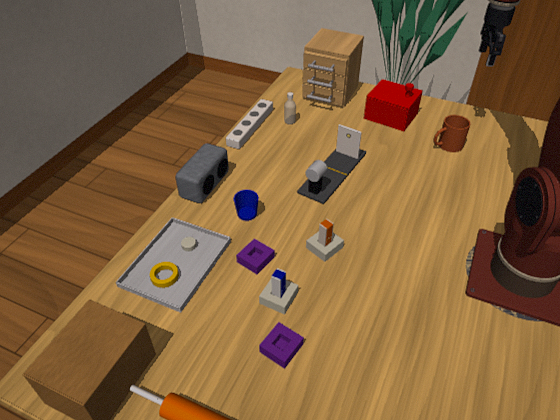

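View pics/top0.png

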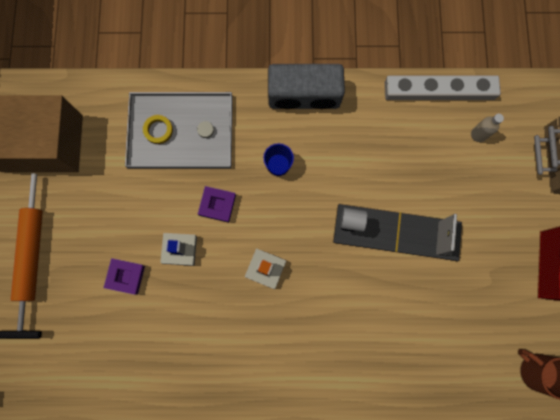

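The side view shows the blue cell at about (278,283) in a white holder at (279,295), and the amber cell at (326,232). The stand is at (332,175), the votive at (246,205), and two purple holders at (255,256) and (282,344). In the top view the blue cell is at (175,247), the amber at (265,268), and the stand's yellow line at (399,232). Next I'll look at crops.

```bash
python3 - <<'E'
import cv2,numpy as np
a=cv2.imread('pics/side0.png');b=cv2.imread('pics/top0.png')
A=cv2.resize(a[255:315,240:320],None,fx=5,fy=5,interpolation=cv2.INTER_CUBIC)
B=cv2.resize(b[220:280,140:220],None,fx=5,fy=5,interpolation=cv2.INTER_CUBIC)
C=cv2.resize(b[195:270,325:475],None,fx=5,fy=5,interpolation=cv2.INTER_CUBIC)
cv2.imwrite('pics/c1.png',np.hstack([A,B]));cv2.imwrite('pics/c2.png',C)
from h import *
for n in('side','top'):
    c=dict(np.load(n+'0.npz')); im=c['color']; hsv=cv2.cvtColor(im,cv2.COLOR_RGB2HSV); P=cloud(c)
    print(n)
    for nm,lo,hi in(('blue',(112,150,60),(125,255,255)),('white',(0,0,110),(40,70,255)),('yellow',(20,120,90),(35,255,255)),('dark',(0,0,20),(180,90,75))):
        m=cv2.inRange(hsv,lo,hi); k,l,st,ce=cv2.connectedComponentsWithStats(m)
        for i in range(1,k):
            if st[i][4]>25:
                q=P[l==i]; print(nm,st[i].tolist(),np.round(np.median(q,0)),np.round(np.percentile(q[:,2],[2,98])))
E
```

```text
side
blue [234, 190, 24, 30, 560] [706.  81.  41.] [ 7. 62.]
blue [272, 270, 14, 20, 88] [508. 302.  87.] [60. 90.]
white [195, 0, 193, 85, 10327] [ 1457. -1804.  -359.] [-640. -130.]
white [415, 0, 9, 31, 78] [  629. -1802.  -106.] [-207.  -53.]
white [404, 0, 85, 102, 4198] [  379. -1804.  -342.] [-582.  -22.]
white [180, 3, 7, 14, 38] [ 2187. -1805.  -341.] [-388. -302.]
white [400, 3, 5, 25, 57] [  709. -1802.  -151.] [-205.  -88.]
white [182, 5, 13, 19, 68] [ 2143. -1806.  -377.] [-445. -318.]
white [390, 17, 11, 65, 322] [  721. -1803.  -370.] [-535. -192.]
white [183, 22, 20, 33, 237] [ 2152. -1804.  -545.] [-652. -436.]
white [397, 36, 18, 47, 158] [  654. -1804.  -397.] [-548. -265.]
white [403, 36, 17, 43, 109] [  614. -1803.  -361.] [-507. -254.]
white [308, 60, 26, 10, 43] [ 719. -501.  163.] [146. 168.]
white [307, 76, 24, 10, 38] [ 726. -506.  104.] [ 86. 111.]
white [285, 92, 10, 22, 116] [ 778. -374.   77.] [ 13. 110.]
white [307, 94, 24, 8, 47] [ 719. -496.   46.] [25. 52.]
white [226, 99, 47, 50, 611] [ 886. -259.   33.] [-0. 37.]
white [285, 114, 8, 10, 38] [ 777. 
[... 3476 characters left out ...]
 37.] [33. 40.]
dark [478, 80, 11, 10, 77] [ 888. -389.   36.] [33. 41.]
dark [127, 94, 102, 70, 290] [849. 426.   7.] [-0. 14.]
dark [387, 96, 111, 4, 438] [ 865. -298.   17.] [ 5. 28.]
dark [163, 126, 11, 18, 28] [775. 331.   4.] [-1.  7.]
dark [546, 127, 12, 45, 115] [ 702. -517.   51.] [ 23. 107.]
dark [473, 129, 21, 13, 151] [ 765. -373.   39.] [11. 64.]
dark [128, 167, 103, 2, 122] [700. 287.   8.] [-2. 13.]
dark [334, 205, 65, 46, 1896] [ 550. -126.   13.] [ 8. 88.]
dark [398, 214, 64, 47, 1810] [ 538. -238.   13.] [ 8. 27.]
dark [193, 237, 4, 28, 40] [508. 268.  11.] [ 0. 29.]
dark [174, 243, 12, 12, 76] [508. 288.  38.] [17. 72.]
dark [0, 302, 38, 36, 286] [332. 626.  35.] [27. 40.]
```

View pics/c1.png

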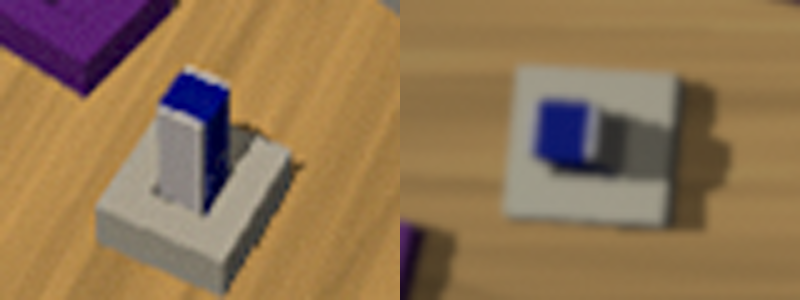

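View pics/c2.png

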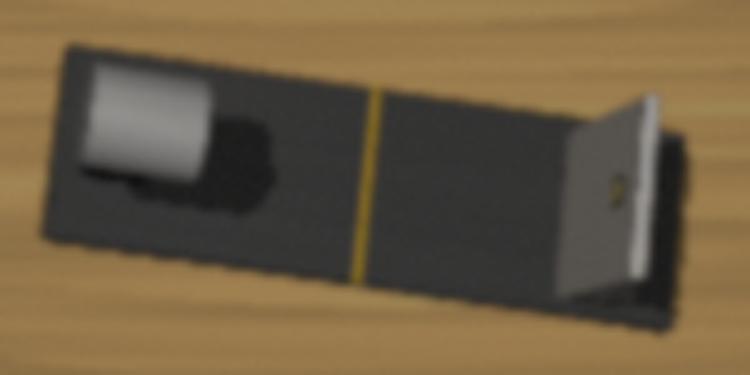

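The crop confirms the target. It is the cobalt bar in the white porcelain holder, at side (278,283) and top (175,247), with a frosted white face on the ±y sides. The votive at top (279,160) is a round cup, and the purple holders at top (217,204) and (124,277) are empty. Now for exact positions and yaw.

```bash
cat > meas.py <<'E'
from h import *
def rect(P2,lbl):
    (c,(w,h),a)=cv2.minAreaRect(P2.astype(np.float32)); b=cv2.boxPoints((c,(w,h),a))
    e=b[1]-b[0]; yaw=np.degrees(np.arctan2(e[1],e[0])); yaw=(yaw+45)%90-45
    print(lbl,'c',np.round(c,1),'wh',np.round([w,h],1),'yaw mod90 %.1f'%yaw)
def quad(c,m,z,lbl):
    up=cv2.resize(m,None,fx=4,fy=4,interpolation=cv2.INTER_LINEAR)
    m2=(up>127).astype(np.uint8); cs,_=cv2.findContours(m2,cv2.RETR_EXTERNAL,cv2.CHAIN_APPROX_NONE)
    k=max(cs,key=cv2.contourArea)[:,0].astype(float); uv=(k+.5)/4-.5
    rect(ray(c,uv,z)[:,:2],lbl)
if __name__=='__main__':
  for n in('top','side'):
    c=dict(np.load(n+'0.npz')); hsv=cv2.cvtColor(c['color'],cv2.COLOR_RGB2HSV); P=cloud(c)
    for nm,ctr in(('blueH',(507,302)),('amberH',(467,116))):
        near=np.hypot(P[...,0]-ctr[0],P[...,1]-ctr[1])<60
        q=P[near&(P[...,2]>23)&(P[...,2]<34)]; rect(q[:,:2],n+' depth '+nm)
        m=(near&(P[...,2]>20)).astype(np.uint8)
        blk=P[near&(P[...,2]>80)]; print(n,nm,'top pts',len(blk),np.round(np.median(blk,0),1))
    m=cv2.inRange(hsv,(112,150,60),(125,255,255)); v,u=np.mgrid[:420,:560]
    near=np.hypot(P[...,0]-507,P[...,1]-302)<60
    mm=((m>0)&near&(P[...,2]>84)).astype(np.uint8)*255; quad(c,mm,88,n+' bluetop col')
    near=np.hypot(P[...,0]-548,P[...,1]+180)<200
    q=P[near&(P[...,2]>7)&(P[...,2]<17)]; rect(q[:,:2],n+' base depth')
    mm=cv2.inRange(hsv,(18,100,60),(38,255,255)); y=(mm>0)&near&(P[...,2]>5)&(P[...,2]<18)
    vv,uu=np.nonzero(y); L=ray(c,np.c_[uu,vv],12)[:,:2]; l=cv2.fitLine(L.astype(np.float32),cv2.DIST_HUBER,0,.01,.01).ravel()
    print(n,'yellow c',np.round(L.mean(0),1),'mid',np.round((L.min(0)+L.max(0))/2,1),'yaw %.1f'%np.degrees(np.arctan2(l[1],l[0])))
E
python3 meas.py
```

```text
top depth blueH c [511.9 302. ] wh [71.6 66.1] yaw mod90 -3.3
top blueH top pts 171 [512.1 301.4  88.9]
top depth amberH c [469.2 111.6] wh [70.1 65.9] yaw mod90 -21.9
top amberH top pts 164 [469.2 111.4  88.4]
top bluetop col c [510.3 301.5] wh [22.2 18.2] yaw mod90 0.0
top base depth c [ 551.  -175.8] wh [358.  330.8] yaw mod90 -44.5
top yellow c [ 546.3 -173.9] mid [ 545.7 -181.1] yaw -12.4
side depth blueH c [511.3 301.9] wh [72.9 67.8] yaw mod90 -2.8
side blueH top pts 137 [510.  303.3  86.8]
side depth amberH c [469.4 111.9] wh [73.8 69.5] yaw mod90 -21.0
side amberH top pts 108 [467.9 114.5  86.2]
side bluetop col c [510.2 301.6] wh [23.8 26.1] yaw mod90 -4.0
side base depth c [ 549.4 -180.9] wh [280.7  92. ] yaw mod90 -8.1
side yellow c [ 536.1 -174.1] mid [ 536.2 -151.7] yaw -11.4
```

```bash
python3 - <<'E'
from meas import *
for n in('top','side'):
    c=dict(np.load(n+'0.npz')); hsv=cv2.cvtColor(c['color'],cv2.COLOR_RGB2HSV); P=cloud(c)
    near=np.hypot(P[...,0]-549,P[...,1]+181)<160
    m=(near&(P[...,2]>6)&(P[...,2]<18)).astype(np.uint8)
    m=cv2.morphologyEx(m,cv2.MORPH_OPEN,np.ones((3,3),np.uint8))
    k,l,st,_=cv2.connectedComponentsWithStats(m); i=1+np.argmax(st[1:,4]); print(st[i])
    rect(P[l==i][:,:2],n+' base depth')
    # colour: dark base
    d=(near&(hsv[...,2]<75)&(P[...,2]>6)&(P[...,2]<18)).astype(np.uint8)
    d=cv2.morphologyEx(d,cv2.MORPH_OPEN,np.ones((3,3),np.uint8)); cs=np.argwhere(d)[:,::-1]
    rect(ray(c,cs,12)[:,:2],n+' base dark')
    y=(cv2.inRange(hsv,(18,100,60),(38,255,255))>0)&(np.hypot(P[...,0]-549,P[...,1]+181)<52)&(P[...,2]>6)&(P[...,2]<18)
    vv,uu=np.nonzero(y); L=ray(c,np.c_[uu,vv],12)[:,:2]; ll=cv2.fitLine(L.astype(np.float32),cv2.DIST_HUBER,0,.01,.01).ravel()
    print(n,'yellow n',len(L),'mid',np.round((L.min(0)+L.max(0))/2,1),L.mean(0).round(1),'yaw %.1f'%np.degrees(np.arctan2(ll[1],ll[0])))
    # lamp axis / target
    t=P[near&(P[...,2]>98)&(P[...,2]<108)]; lam=t[t[:,1]>-150]; tg=P[near&(P[...,2]>70)&(P[...,1]<-220)]
    print('lamp top',np.round([lam.mean(0),np.percentile(lam,2,0),np.percentile(lam,98,0)],1).tolist())
    rect(tg[:,:2],'target')
E
```

```text
[ 333  204  129   57 3854]
top base depth c [ 551.1 -182.8] wh [280.1  90.7] yaw mod90 -8.5
top base dark c [ 549.5 -183.3] wh [277.4  87.5] yaw mod90 -8.3
top yellow n 136 mid [ 550.9 -188.7] [ 554.1 -184.6] yaw -8.2
lamp top [[566.6, -72.8, 103.9], [549.6, -96.1, 98.5], [585.4, -49.0, 107.8]]
target c [ 537.9 -271.9] wh [ 8.6 76.3] yaw mod90 -8.4
[ 297  150   59   51 1131]
side base depth c [ 553. -158.] wh [234.1  92.3] yaw mod90 -7.9
side base dark c [ 547.8 -178. ] wh [280.6  90.3] yaw mod90 -8.5
side yellow n 44 mid [ 538.2 -182.9] [ 538.1 -183.2] yaw -8.3
lamp top [[564.4, -71.2, 103.0], [548.4, -95.4, 98.3], [582.7, -47.8, 107.2]]
target c [ 537.4 -272.3] wh [16.6 77.5] yaw mod90 -7.3
```

```bash
python3 - <<'E'
from h import *
for n in('top','side'):
    P=cloud(dict(np.load(n+'0.npz'))).reshape(-1,3)
    r=np.hypot(P[:,0],P[:,1]); k=(r>480)&(r<760)&(P[:,0]>100)
    for a in range(-75,50,15):
        az=np.degrees(np.arctan2(P[:,1],P[:,0])); s=P[k&(abs(az-a)<7.5)]
        print(n,a,len(s),s[:,2].max().round() if len(s) else None)
E
```

```text
top -75 592 8.0
top -60 4153 96.0
top -45 8799 93.0
top -30 8907 115.0
top -15 8587 112.0
top 0 8746 111.0
top 15 8654 93.0
top 30 8889 93.0
top 45 9339 35.0
side -75 3009 436.0
side -60 2829 431.0
side -45 3556 138.0
side -30 2598 110.0
side -15 2787 108.0
side 0 3996 110.0
side 15 5240 92.0
side 30 6916 92.0
side 45 9394 32.0
```

```bash
python3 -m inch '[[[0,-0.03,0],[0,0,-0.04]],[[0,-0.05,0],[0,0,-0.08]],[[0,-0.05,0],[0,0,-0.08]],[[0,-0.05,0],[0,0,-0.08]]]' 0 25
```

```text
clock: 0.5
eef_pos: [389.0, -529.3, 230.8]
tcp_rot: [[0.596, -0.803, -0.0], [-0.803, -0.596, 0.001], [-0.001, -0.0, -1.0]]
wrist_force: [0.3, -0.5, -0.7]
width: 1.004
```

```bash
python3 -m inch '[[[0,-0.05,0],[0,0,-0.08]],[[0,-0.05,0],[0,0,-0.08]],[[0,-0.05,0],[0,0,-0.08]],[[0,-0.05,0],[0,0,-0.08]],[[0,-0.05,0],[0,0,-0.08]],[[0,-0.05,0],[0,0,-0.08]],[[0,-0.05,0],[0,0,-0.08]],[[0,-0.05,0],[0,0,-0.08]],[[0,-0.05,0],[0,0,-0.08]],[[0,-0.05,0],[0,0,-0.08]],[[0,-0.05,0],[0,0,-0.08]],[[0,-0.05,0],[0,0,-0.08]],[[0,-0.05,0],[0,0,-0.08]],[[0,-0.05,0],[0,0,-0.08]],[[0,-0.05,0],[0,0,-0.08]]]'
cat > go.py <<'E'
import sys
from h import *
# remaining move in tool axes for target TCP + jaw yaw (deg), tool straight down
x,y,z,yaw=map(float,sys.argv[1:5]); s=status.state(); R=np.array(s['tcp_rot']); p=np.array(s['eef_pos'])
a=np.radians(yaw); T=np.array([[np.cos(a),np.sin(a),0],[np.sin(a),-np.cos(a),0],[0,0,-1]])
d=R.T@(np.array([x,y,z])-p); rv=cv2.Rodrigues(R.T@T)[0].ravel()
print('pos',p.round(1),'yaw %.2f'%np.degrees(np.arctan2(R[1,0],R[0,0])),'shift tool mm',d.round(1),'turn',rv.round(4),'shift in target axes',(T.T@(np.array([x,y,z])-p)).round(1))
print('q',np.round(s['q'],2),'F',np.round(s['wrist_force'],1),'w',round(float(s['width']),3),'t',s['clock'])
E
python3 go.py 511.6 302 160 87
```

```text
clock: 2.0
eef_pos: [645.7, 128.5, 230.8]
tcp_rot: [[0.964, 0.265, -0.001], [0.265, -0.964, 0.0], [-0.001, -0.0, -1.0]]
wrist_force: [1.0, 0.6, 0.5]
width: 1.0
pos [645.7 128.5 230.8] yaw 15.36 shift tool mm [ -83.4 -202.8   70.9] turn [-6.0000e-04  4.0000e-04 -1.2504e+00] shift in target axes [ 166.2 -143.    70.8]
q [ 0.15  0.41 -0.55  1.42  0.21  1.38 -0.15] F [1.  0.6 0.5] w 1.0 t 2.0
```

```bash
python3 -m inch '[[[0,0,0],[0,0,-0.139]],[[0,0,0],[0,0,-0.139]],[[0,0,0],[0,0,-0.139]],[[0,0,0],[0,0,-0.139]],[[0,0,0],[0,0,-0.139]],[[0,0,0],[0,0,-0.139]],[[0,0,0],[0,0,-0.139]],[[0,0,0],[0,0,-0.139]],[[0,0,0],[0,0,-0.139]],[[0.033,-0.0286,0.008],[0,0,0]],[[0.033,-0.0286,0.008],[0,0,0]],[[0.033,-0.0286,0.008],[0,0,0]],[[0.033,-0.0286,0.008],[0,0,0]],[[0.033,-0.0286,0.008],[0,0,0]],[[0,0,0],[0,0,0]]]'
python3 go.py 511.6 302 160 87
```

```text
clock: 3.5
eef_pos: [506.8, 305.0, 190.7]
tcp_rot: [[0.045, 0.999, -0.003], [0.999, -0.045, 0.001], [0.001, -0.003, -1.0]]
wrist_force: [0.0, 0.8, 0.8]
width: 1.003
pos [506.8 305.  190.7] yaw 87.41 shift tool mm [-2.8  5.  30.7] turn [-0.0026 -0.0014  0.0071] shift in target axes [-2.8  4.9 30.7]
q [ 0.08  0.36 -0.86  1.63  0.28  1.28  0.7 ] F [0.  0.8 0.8] w 1.003 t 3.5
```

```bash
python3 -m inch '[[[-0.0014,0.0025,0.02],[-0.0013,-0.0007,0.0035]],[[-0.0014,0.0025,0.02],[-0.0013,-0.0007,0.0035]],[[0,0,0.02],[0,0,0]],[[0,0,0.02],[0,0,0]],[[0,0,0],[0,0,0]]]'
python3 go.py 511.6 302 48 87
python3 - <<'E'
from h import *
a=grab('side','side1');b=grab('top','top1')
A=cv2.resize(a['color'][200:330,210:350],None,fx=4,fy=4,interpolation=cv2.INTER_CUBIC)[:,:,::-1]
cv2.imwrite('pics/c3.png',A)
B=cv2.resize(b['color'][190:310,110:250],None,fx=4,fy=4,interpolation=cv2.INTER_CUBIC)[:,:,::-1]
cv2.imwrite('pics/c4.png',B)
E
```

```text
clock: 4.0
eef_pos: [516.0, 294.7, 108.5]
tcp_rot: [[0.062, 0.998, -0.002], [0.998, -0.062, -0.004], [-0.004, -0.002, -1.0]]
wrist_force: [-0.4, -0.3, 0.2]
width: 1.007
pos [516.  294.7 108.5] yaw 86.46 shift tool mm [ 7.3 -4.8 60.5] turn [-0.0017  0.0039 -0.0095] shift in target axes [ 7.1 -4.8 60.5]
q [ 0.06  0.44 -0.82  1.71  0.35  1.15  0.65] F [-0.4 -0.3  0.2] w 1.007 t 4.0
```

View pics/c3.png

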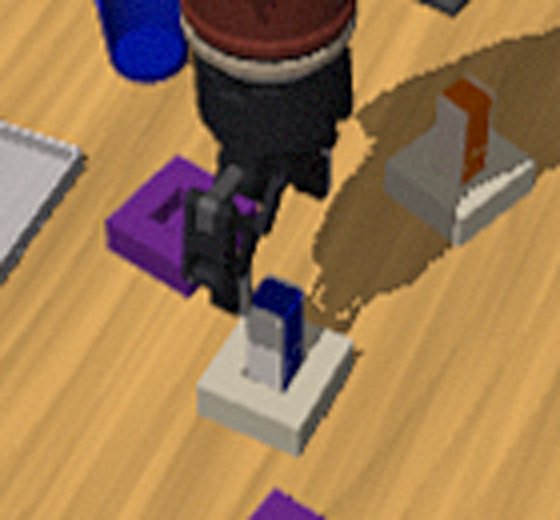

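View pics/c4.png

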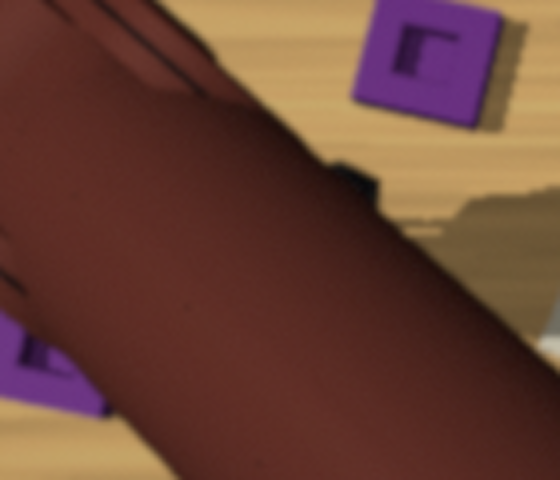

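The side crop shows the cell (crop 270,330) standing in its holder, with the open fingers above and behind it (crop 215,250). The arm hides the top view. I'll let the arm settle, then check the projected tool position against the picture.

```bash
python3 -m inch '[[[0,0,0],[0,0,0]],[[0,0,0],[0,0,0]],[[0,0,0],[0,0,0]]]'
python3 go.py 511.6 302 48 87
python3 - <<'E'
from h import *
a=grab('side','side2'); s=status.state(); p=np.array(s['eef_pos']);R=np.array(s['tcp_rot'])
pts=[p,p+R@[42,0,-13],p+R@[-42,0,-13],[511.6,302,88]]
uv=proj(a,np.array(pts)); print(uv.round(1))
im=cv2.resize(a['color'][200:330,210:350],None,fx=5,fy=4.6,interpolation=cv2.INTER_CUBIC)[:,:,::-1].copy()
for u,col in zip(uv,[(0,255,0),(0,255,255),(255,255,0),(0,0,255)]): cv2.circle(im,(int((u[0]-210+.5)*5),int((u[1]-200+.5)*4.6)),4,col,-1)
cv2.imwrite('pics/c5.png',im)
E
```

```text
clock: 4.4
eef_pos: [517.8, 296.3, 112.2]
tcp_rot: [[0.062, 0.998, 0.004], [0.998, -0.062, -0.001], [-0.001, 0.004, -1.0]]
wrist_force: [-0.3, -0.7, -0.1]
width: 0.998
pos [517.8 296.3 112.2] yaw 86.45 shift tool mm [ 5.4 -6.8 64.1] turn [ 0.0037  0.0009 -0.0096] shift in target axes [ 5.4 -6.5 64.2]
q [ 0.06  0.44 -0.82  1.71  0.35  1.15  0.65] F [-0.3 -0.7 -0.1] w 0.998 t 4.4
[[276.3 264.8]
 [267.  274.5]
 [285.1 248.1]
 [277.8 274.4]]
```

View pics/c5.png

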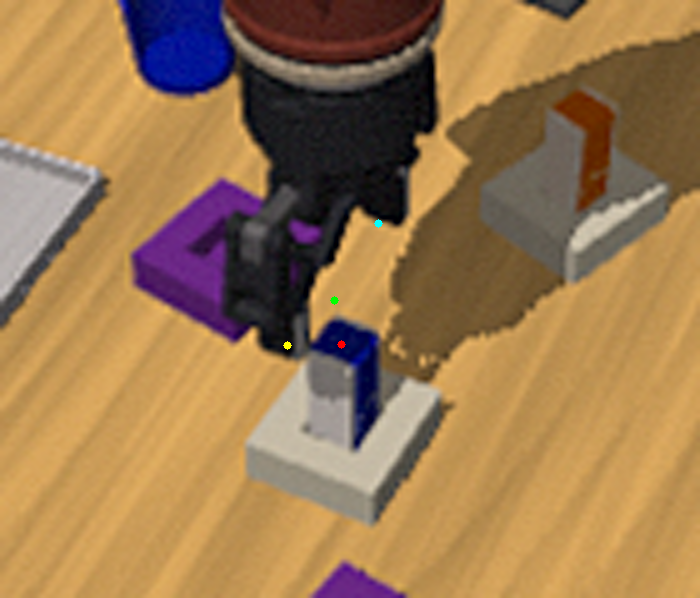

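```bash
python3 -m inch '[[[0.0054,-0.0067,0],[0.002,0,-0.0096]],[[0,0,0],[0,0,0]],[[0,0,0],[0,0,0]],[[0,0,0],[0,0,0]],[[0,0,0],[0,0,0]]]'
python3 go.py 511.6 302 48 87;python3 -m inch '[[[0,0,0],[0,0,0]]]'; python3 go.py 511.6 302 48 87
```

```text
clock: 4.95
eef_pos: [511.2, 301.8, 111.3]
tcp_rot: [[0.052, 0.999, 0.001], [0.999, -0.052, -0.001], [-0.001, 0.001, -1.0]]
wrist_force: [-0.8, 0.1, -1.0]
width: 1.001
pos [511.2 301.8 111.3] yaw 86.99 shift tool mm [ 0.4  0.4 63.3] turn [ 0.0006  0.0015 -0.0001] shift in target axes [ 0.3  0.4 63.3]
q [ 0.05  0.44 -0.83  1.71  0.35  1.15  0.64] F [-0.8  0.1 -1. ] w 1.001 t 4.95
clock: 5.05
eef_pos: [511.2, 301.8, 111.3]
tcp_rot: [[0.053, 0.999, 0.001], [0.999, -0.052, -0.001], [-0.001, 0.001, -1.0]]
wrist_force: [0.9, 0.2, 1.2]
width: 0.999
pos [511.2 301.8 111.3] yaw 86.99 shift tool mm [ 0.3  0.4 63.3] turn [ 0.0006  0.0014 -0.0002] shift in target axes [ 0.3  0.4 63.3]
q [ 0.05  0.44 -0.83  1.71  0.35  1.15  0.64] F [0.9 0.2 1.2] w 0.999 t 5.05
```

```bash
python3 -m inch '[[[0,0,0.016],[0,0,0]],[[0,0,0.016],[0,0,0]],[[0,0,0.016],[0,0,0]],[[0,0,0.015],[0,0,0]],[[0,0,0],[0,0,0]],[[0,0,0],[0,0,0]],[[0,0,0],[0,0,0]],[[0,0,0],[0,0,0]],[[0,0,0],[0,0,0]]]'
python3 go.py 511.6 302 48 87
python3 - <<'E'
from h import *
a=grab('side','side3')
im=cv2.resize(a['color'][230:320,230:330],None,fx=6,fy=6,interpolation=cv2.INTER_CUBIC)[:,:,::-1].copy()
cv2.imwrite('pics/c6.png',im)
E
```

```text
clock: 5.95
eef_pos: [511.4, 302.0, 48.9]
tcp_rot: [[0.052, 0.999, 0.001], [0.999, -0.052, -0.001], [-0.001, 0.002, -1.0]]
wrist_force: [-0.7, 0.1, 1.0]
width: 1.005
pos [511.4 302.   48.9] yaw 87.01 shift tool mm [0.  0.2 0.9] turn [0.0015 0.001  0.0001] shift in target axes [0.  0.2 0.9]
q [ 0.02  0.51 -0.79  1.77  0.41  1.04  0.6 ] F [-0.7  0.1  1. ] w 1.005 t 5.95
```

View pics/c6.png

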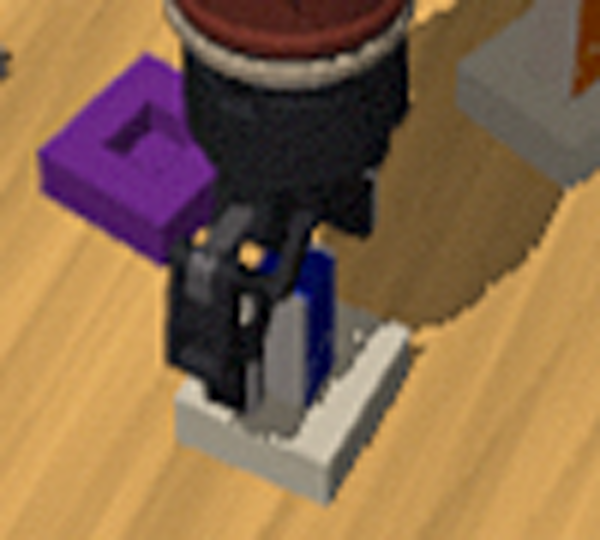

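The side crop shows the near finger (crop 215,330) beside the +y frosted face (crop 285,350), with the polished blue face clear at the right (crop 320,320). I'll close in two stages.

```bash
python3 -m inch '[[[0,0,0],[0,0,0]],[[0,0,0],[0,0,0]],[[0,0,0],[0,0,0]],[[0,0,0],[0,0,0]],[[0,0,0],[0,0,0]],[[0,0,0],[0,0,0]]]' 145 25
python3 -m inch '[[[0,0,0],[0,0,0]],[[0,0,0],[0,0,0]],[[0,0,0],[0,0,0]],[[0,0,0],[0,0,0]]]' 190 25
python3 - <<'E'
from h import *
a=grab('side','side4')
im=cv2.resize(a['color'][230:320,230:330],None,fx=6,fy=6,interpolation=cv2.INTER_CUBIC)[:,:,::-1].copy()
cv2.imwrite('pics/c7.png',im)
E
```

```text
clock: 6.6
eef_pos: [511.1, 301.8, 48.3]
tcp_rot: [[0.052, 0.999, 0.0], [0.999, -0.052, -0.001], [-0.001, 0.001, -1.0]]
wrist_force: [-0.7, 0.2, 0.2]
width: 0.429
clock: 7.0
eef_pos: [511.1, 301.7, 48.2]
tcp_rot: [[0.052, 0.999, 0.0], [0.999, -0.052, -0.001], [-0.001, 0.001, -1.0]]
wrist_force: [-0.3, -0.8, -1.6]
width: 0.319
```

View pics/c7.png

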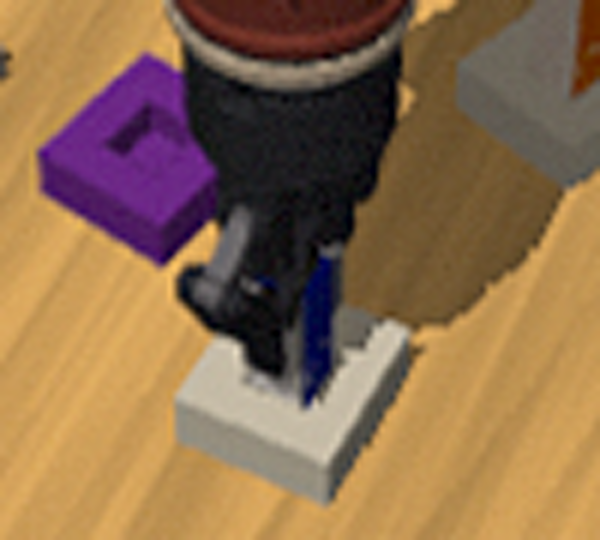

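The fingers stopped at width 0.319, which is 27–28 mm, so they are on the cell. The blue polished face is untouched. Lifting gently.

```bash
python3 -m inch '[[[0,0,0],[0,0,0]],[[0,0,0],[0,0,0]],[[0,0,-0.003],[0,0,0]],[[0,0,-0.006],[0,0,0]],[[0,0,-0.008],[0,0,0]],[[0,0,-0.01],[0,0,0]],[[0,0,-0.01],[0,0,0]],[[0,0,-0.01],[0,0,0]],[[0,0,-0.01],[0,0,0]],[[0,0,-0.02],[0,0,0]],[[0,0,-0.02],[0,0,0]],[[0,0,-0.02],[0,0,0]],[[0,0,0],[0,0,0]],[[0,0,0],[0,0,0]],[[0,0,0],[0,0,0]],[[0,0,0],[0,0,0]]]' 230 25
python3 go.py 550.3 -182.2 175 -8.3
python3 - <<'E'
from h import *
a=grab('side','side5')
im=cv2.resize(a['color'][190:320,210:350],None,fx=4,fy=4,interpolation=cv2.INTER_CUBIC)[:,:,::-1].copy()
cv2.imwrite('pics/c8.png',im)
E
```

```text
clock: 8.65
eef_pos: [510.6, 301.6, 164.3]
tcp_rot: [[0.052, 0.999, -0.001], [0.999, -0.052, -0.002], [-0.002, -0.001, -1.0]]
wrist_force: [-0.0, 0.1, -0.8]
width: 0.322
pos [510.6 301.6 164.3] yaw 87.01 shift tool mm [-481.1   64.9   -9.7] turn [1.1000e-03 2.3000e-03 1.6635e+00] shift in target axes [109.2 473.  -10.7]
q [ 0.07  0.38 -0.85  1.66  0.3   1.24  0.68] F [-0.   0.1 -0.8] w 0.322 t 8.65
```

View pics/c8.png

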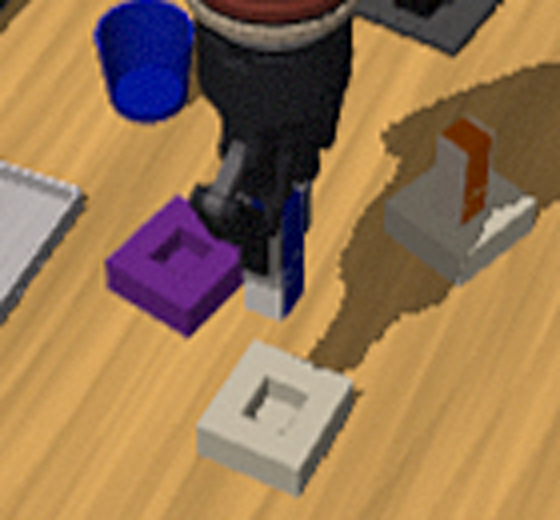

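The cell is out of the well, held upright at crop (275,260), and the holder is empty. Next I'll rise, turn 95°, and carry it over to the stand.

```bash
python3 -m inch '[[[0,0,-0.01],[0,0,0.05]],[[0,0,-0.015],[0,0,0.1]],[[0,0,-0.015],[0,0,0.11]],[[0,0,-0.015],[0,0,0.11]],[[0,0,-0.005],[0,0,0.11]],[[0,0,0],[0,0,0.11]],[[0,0,0],[0,0,0.11]],[[0,0,0],[0,0,0.11]],[[0,0,0],[0,0,0.11]],[[0,0,0],[0,0,0.11]],[[0,0,0],[0,0,0.11]],[[0,0,0],[0,0,0.11]],[[0,0,0],[0,0,0.11]],[[0,0,0],[0,0,0.11]],[[0,0,0],[0,0,0.11]],[[0,0,0],[0,0,0.05]],[[0,0,0],[0,0,0.0335]],[[0,0,0],[0,0,0]],[[0,0,0],[0,0,0]],[[0,0,0],[0,0,0]]]'
python3 go.py 550.3 -182.2 225 -8.3
```

```text
clock: 10.7
eef_pos: [510.9, 302.0, 225.1]
tcp_rot: [[0.99, -0.144, 0.0], [-0.144, -0.99, -0.002], [0.0, 0.001, -1.0]]
wrist_force: [-2.0, -0.2, -1.1]
width: 0.324
pos [510.9 302.  225.1] yaw -8.25 shift tool mm [108.5 473.6   0.8] turn [ 0.0015 -0.0004  0.0008] shift in target axes [1.089e+02 4.735e+02 1.000e-01]
q [-0.1   0.28 -0.61  1.59  0.17  1.32 -0.88] F [-2.  -0.2 -1.1] w 0.324 t 10.7
```

```bash
python3 -m inch '[[[0.003,0.013,0],[0,0,0]],[[0.005,0.022,0],[0,0,0]],[[0.007,0.031,0],[0,0,0]],[[0.007,0.031,0],[0,0,0]],[[0.007,0.031,0],[0,0,0]],[[0.007,0.031,0],[0,0,0]],[[0.007,0.031,0],[0,0,0]],[[0.007,0.031,0],[0,0,0]],[[0.007,0.031,0],[0,0,0]],[[0.007,0.031,0],[0,0,0]],[[0.007,0.031,0],[0,0,0]],[[0.007,0.031,0],[0,0,0]],[[0.007,0.031,0],[0,0,0]],[[0.007,0.031,0],[0,0,0]],[[0.007,0.031,0],[0,0,0]],[[0.005,0.022,0],[0,0,0]],[[0.003,0.013,0],[0,0,0]],[[0,0,0],[0,0,0]],[[0,0,0],[0,0,0]],[[0,0,0],[0,0,0]]]'
python3 -m inch '[[[0,0,0],[0,0,0]],[[0,0,0],[0,0,0]]]'
python3 go.py 550.3 -182.2 225 -8.3
```

```text
clock: 12.7
eef_pos: [548.7, -179.7, 226.1]
tcp_rot: [[0.99, -0.142, 0.001], [-0.142, -0.99, -0.001], [0.001, 0.001, -1.0]]
wrist_force: [-0.1, 0.2, -1.0]
width: 0.322
clock: 12.9
eef_pos: [548.7, -180.5, 226.1]
tcp_rot: [[0.99, -0.143, 0.001], [-0.143, -0.99, -0.001], [0.001, 0.001, -1.0]]
wrist_force: [-0.5, -0.4, -1.2]
width: 0.325
pos [ 548.7 -180.5  226.1] yaw -8.23 shift tool mm [1.8 1.4 1.1] turn [ 0.0012 -0.0009  0.0013] shift in target axes [1.8 1.4 1.1]
q [ 0.49  0.21 -0.29  1.64  0.06  1.3   0.05] F [-0.5 -0.4 -1.2] w 0.325 t 12.9
```

```bash
python3 -m inch '[[[0.0009,0.0007,0.01],[0.0006,0,0.001]],[[0.0009,0.0007,0.015],[0.0006,0,0]],[[0,0,0.015],[0,0,0]],[[0,0,0.015],[0,0,0]],[[0,0,0.015],[0,0,0]],[[0,0,0.015],[0,0,0]],[[0,0,0.015],[0,0,0]],[[0,0,0.015],[0,0,0]],[[0,0,0.01],[0,0,0]],[[0,0,0.005],[0,0,0]],[[0,0,0],[0,0,0]],[[0,0,0],[0,0,0]],[[0,0,0],[0,0,0]],[[0,0,0],[0,0,0]],[[0,0,0],[0,0,0]]]'
python3 go.py 550.3 -182.2 95.2 -8.3
python3 - <<'E'
from h import *
a=grab('side','side6');b=grab('top','top6')
A=cv2.resize(a['color'][110:220,270:390],None,fx=5,fy=5,interpolation=cv2.INTER_CUBIC)[:,:,::-1]
cv2.imwrite('pics/c9.png',A)
s=status.state();p=np.array(s['eef_pos']);R=np.array(s['tcp_rot'])
sp=p+np.array([0,0,-40.2+30]); print('spot est',sp, 'px',proj(a,[sp,sp+R@[0,12.5,0],sp-R@[0,12.5,0],sp-[0,0,30]]).round(1).tolist())
cv2.imwrite('pics/t9.png',cv2.resize(b['color'][170:290,310:480],None,fx=4,fy=4,interpolation=cv2.INTER_CUBIC)[:,:,::-1])
E
```

```text
clock: 14.4
eef_pos: [550.4, -183.2, 96.4]
tcp_rot: [[0.989, -0.145, 0.001], [-0.145, -0.989, -0.0], [0.001, 0.0, -1.0]]
wrist_force: [-0.2, 0.4, -0.5]
width: 0.324
pos [ 550.4 -183.2   96.4] yaw -8.36 shift tool mm [-0.3 -1.   1.2] turn [ 0.0003 -0.0014 -0.0011] shift in target axes [-0.3 -1.   1.2]
q [ 0.48  0.32 -0.28  1.78  0.1   1.05  0.02] F [-0.2  0.4 -0.5] w 0.324 t 14.4
spot est [ 550.28108579 -183.15960944   86.02249184] px [[334.6, 149.8], [336.7, 147.7], [332.6, 152.1], [333.9, 158.0]]
```

View pics/c9.png

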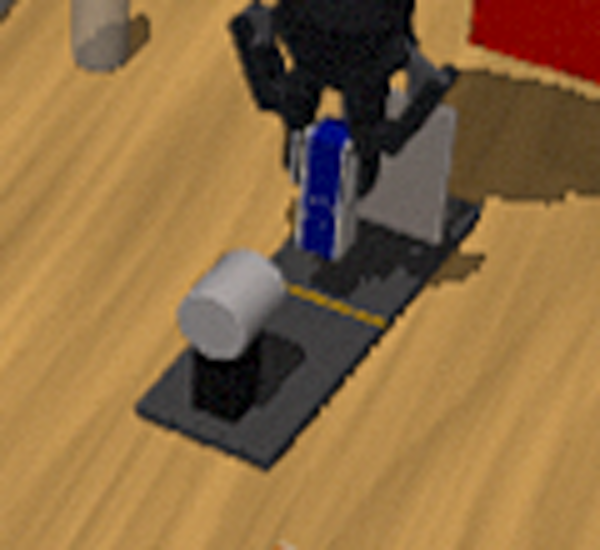

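View pics/t9.png

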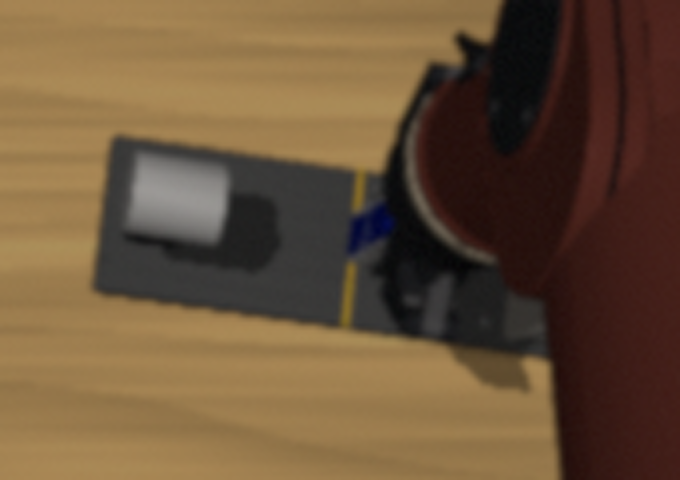

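The side view shows the cell upright between lamp and target, with the ring faintly visible at crop (318,210). The top view shows the lower end of its lamp-side face at crop (365,235). I'll compare both with the predicted face outline.

```bash
cat > chk.py <<'E'
import sys
from h import *
s=status.state();p=np.array(s['eef_pos']);R=np.array(s['tcp_rot'])
tag=sys.argv[1]
# lamp-side face: tool -y; corners
for n in('side','top'):
    c=grab(n,n+tag); hsv=cv2.cvtColor(c['color'],cv2.COLOR_RGB2HSV); P=cloud(c)
    m=(cv2.inRange(hsv,(108,120,30),(130,255,255))>0)&(np.hypot(P[...,0]-550,P[...,1]+182)<60)
    m=m.astype(np.uint8)*255
    q=P[(m>0)&(P[...,2]<125)]; 
    print(n,'face pts',len(q),'z',np.percentile(q[:,2],[1,99]).round(1),'local wrt tcp',((q-p)@R).mean(0).round(1))
    # face line fit in plan
    l=cv2.fitLine(q[:,:2].astype(np.float32),cv2.DIST_HUBER,0,.01,.01).ravel(); print(' plan yaw %.1f'%np.degrees(np.arctan(l[1]/l[0])))
    o=p+[0,0,-40.2]; f=[o+R@[a,-12.5,0]+[0,0,h] for a,h in((-9.5,0),(9.5,0),(9.5,80),(-9.5,80),(0,30))]
    uv=proj(c,np.array(f))
    x0,y0=(300,120) if n=='side' else (380,190)
    k=8; im=cv2.resize(c['color'][y0:y0+70,x0:x0+60],None,fx=k,fy=k,interpolation=cv2.INTER_CUBIC)[:,:,::-1].copy()
    pts=((uv-[x0,y0]+.5)*k).astype(int)
    cv2.polylines(im,[pts[:4]],True,(0,255,0),1); cv2.circle(im,tuple(map(int,pts[4])),3,(0,255,255),1)
    vv,uu=np.nonzero(m); print(' mask u',uu.min(),uu.max(),'v',vv.min(),vv.max(),'pred',uv.round(1).tolist())
    cv2.imwrite(f'pics/chk_{n}{tag}.png',im)
E
python3 chk.py a; cd pics; python3 -c "
import cv2,numpy as np
cv2.imwrite('chk_a.png',cv2.resize(np.hstack([cv2.imread('chk_sidea.png'),cv2.imread('chk_topa.png')]),(800,466)))"
```

```text
side face pts 117 z [ 56.4 124.4] local wrt tcp [ -2.7 -11.8   5.1]
 plan yaw -14.1
 mask u 330 340 v 134 161 pred [[334.8, 161.3], [329.1, 159.1], [330.9, 136.9], [336.8, 139.0], [332.6, 152.1]]
top face pts 57 z [ 64.9 123.1] local wrt tcp [ -3.6 -13.   -0.4]
 plan yaw -8.2
 mask u 397 408 v 221 232 pred [[396.1, 232.4], [397.0, 223.7], [406.7, 217.7], [405.7, 227.1], [400.0, 226.0]]
```

View pics/chk_a.png

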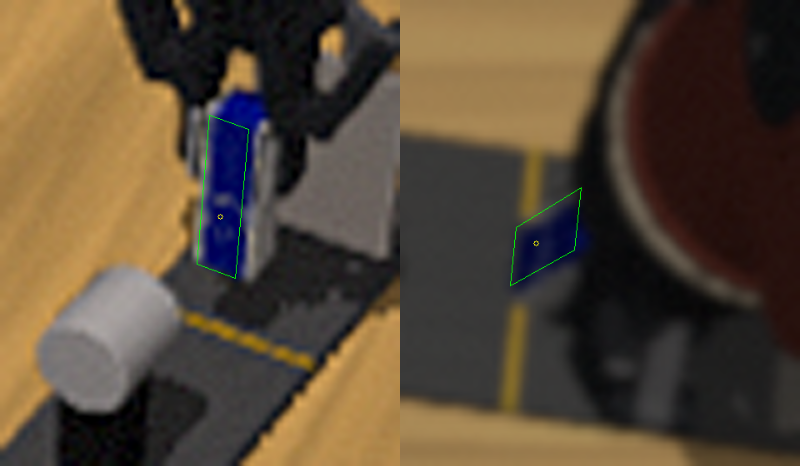

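Both views put the cell about 1 px toward the robot (−x) of where the tool reading says it should be. I'll measure that sub-pixel, in the same camera frames as the stand.

```bash
cat > lat.py <<'E'
import sys
from h import *
tag=sys.argv[1]
C=np.array([550.3,-182.2]);a=np.radians(-8.3);sx=np.array([np.cos(a),np.sin(a),0]);sy=np.array([-np.sin(a),np.cos(a),0]);C3=np.r_[C,0]
s=status.state();p=np.array(s['eef_pos']);print('tcp in stand',((p-C3)@sx).round(1),((p-C3)@sy).round(1),p[2].round(1))
off=(p-C3)@sy
def onplane(c,uv,d):  # plane stand-y = d
    f,cx,cy,R,t=cal(c); uv=np.atleast_2d(uv); D=np.c_[(uv[:,0]-cx)/f,(uv[:,1]-cy)/f,np.ones(len(uv))]@R; o=-R.T@t
    X=o+D*((d-(o-C3)@sy)/(D@sy))[:,None]; return np.c_[(X-C3)@sx,X[:,2]]
for n in('side','top'):
    c=dict(np.load(n+tag+'.npz')); im=c['color'].astype(np.float32); k=8
    im=cv2.resize(im,None,fx=k,fy=k,interpolation=cv2.INTER_LINEAR); bl=im[...,2]-np.maximum(im[...,0],im[...,1])
    u0,u1,v0,v1=(322,346,130,168) if n=='side' else (385,415,212,245)
    m=np.zeros(bl.shape,np.uint8); sub=bl[v0*k:v1*k,u0*k:u1*k]; th=np.percentile(sub,98)/2; m[v0*k:v1*k,u0*k:u1*k]=sub>th
    vv,uu=np.nonzero(m); X=onplane(c,np.c_[(uu+.5)/k-.5,(vv+.5)/k-.5],off+12.5)
    print(n,'th',th.round(1))
    for z in range(52,100,4):
        q=X[(X[:,1]>=z)&(X[:,1]<z+4),0]
        if len(q)>5: print('  z',z,'x lo/hi',np.percentile(q,[2,98]).round(1),'mid',(np.percentile(q,[2,98]).mean()).round(1),'n',len(q))
# target lateral extents and height in original images
for n in('side','top'):
    c=dict(np.load(n+'0.npz')); P=cloud(c); L=(P-C3)
    sel=P[(abs(L@sx)<60)&(L@sy<-75)&(L@sy>-110)&(P[...,2]>60)]; l=(sel-C3)@sx
    print(n,'target x',np.percentile(l,[1,99]).round(1),'mid',np.percentile(l,[1,99]).mean().round(1),'top z',np.percentile(sel[:,2],97).round(1),'y med',np.median((sel-C3)@sy).round(1))
    sel=P[(abs(L@sx)<60)&(L@sy>70)&(L@sy<150)&(P[...,2]>60)]; l=(sel-C3)@sx
    print(n,'lamp x',np.percentile(l,[1,99]).round(1),'top',np.percentile(sel[:,2],97).round(1),'y',np.percentile((sel-C3)@sy,[1,99]).round(1))
    sel=P[(abs(L@sx)<60)&(abs(L@sy)<160)&(P[...,2]>7)&(P[...,2]<18)]; l=(sel-C3)@sx
    print(n,'base x',np.percentile(l,[.5,99.5]).round(1),'z med',np.median(sel[:,2]).round(1),'y',np.percentile((sel-C3)@sy,[.3,99.7]).round(1))
E
python3 lat.py a
```

```text
tcp in stand 0.1 -0.9 96.1
side th 48.8
  z 56 x lo/hi [-11.1   5.2] mid -3.0 n 226
  z 60 x lo/hi [-12.    5.8] mid -3.1 n 404
  z 64 x lo/hi [-12.4   5.6] mid -3.4 n 408
  z 68 x lo/hi [-12.6   6.2] mid -3.2 n 431
  z 72 x lo/hi [-12.5   6.5] mid -3.0 n 435
  z 76 x lo/hi [-12.3   5.9] mid -3.2 n 420
  z 80 x lo/hi [-11.5   5.1] mid -3.2 n 382
  z 84 x lo/hi [-10.5   6. ] mid -2.2 n 382
  z 88 x lo/hi [-9.8  6.9] mid -1.5 n 393
  z 92 x lo/hi [-10.1   6.6] mid -1.8 n 278
  z 96 x lo/hi [-12.    6.1] mid -2.9 n 371
top th 21.3
  z 60 x lo/hi [-9.4  5.4] mid -2.0 n 144
  z 64 x lo/hi [-10.5   5.9] mid -2.3 n 218
  z 68 x lo/hi [-11.1   6. ] mid -2.5 n 233
  z 72 x lo/hi [-11.8   6. ] mid -2.9 n 242
  z 76 x lo/hi [-11.8   5.5] mid -3.1 n 242
  z 80 x lo/hi [-11.9   5.4] mid -3.2 n 237
  z 84 x lo/hi [-11.8   5. ] mid -3.4 n 238
  z 88 x lo/hi [-11.6   4.8] mid -3.4 n 235
  z 92 x lo/hi [-11.4   4.8] mid -3.3 n 233
  z 96 x lo/hi [-11.2   4.9] mid -3.1 n 238
side target x [-37.8  37.8] mid -0.0 top z 108.5 y med -88.7
side lamp x [-21.2  19.3] top 106.8 y [ 86.6 136.6]
side base x [-45.6  43.7] z med 10.6 y [-135.   140.1]
top target x [-36.8  37.6] mid 0.4 top z 112.3 y med -88.0
top lamp x [-20.1  21.1] top 109.5 y [ 86.7 134.3]
top base x [-43.9  45.6] z med 12.5 y [-139.6  139. ]
```

```bash
cat > bot.py <<'E'
import sys
from lat import *
lat=float(sys.argv[2]); print('---bottom')
lines=[]
for n in('side','top'):
    c=dict(np.load(n+tag+'.npz')); im=c['color'].astype(np.float32)
    bl=im[...,2]-np.maximum(im[...,0],im[...,1]); f,cx,cy,R,t=cal(c); o=-R.T@t
    # walk down the pane at several lateral offsets, sampled in the image, find half-level crossing
    res=[]
    for dx in(-5,-3,-1,1,3,5):
        zs=np.arange(40,80,.1); X=C3+np.outer(np.ones(len(zs)),(lat+dx)*sx+(off+12.5)*sy); X[:,2]=zs
        uv=proj(c,X).astype(np.float32); b=cv2.remap(bl,uv[:,:1],uv[:,1:],cv2.INTER_LINEAR).ravel()
        hi=np.median(b[(zs>66)&(zs<78)]); lo=np.median(b[zs<48]); i=np.argmax(b>(hi+lo)/2); res.append(zs[i])
    z0=np.median(res); X=C3+lat*sx+(off+12.5)*sy+[0,0,z0]; d=X-o; d/=np.linalg.norm(d); lines.append((o,d))
    print(n,'bottom z if y as assumed',np.round(res,1),'dz/dy %.2f'%(d[2]/(d@sy)))
# triangulate closest point
A=sum(np.eye(3)-np.outer(d,d) for o,d in lines); bb=sum((np.eye(3)-np.outer(d,d))@o for o,d in lines); X=np.linalg.solve(A,bb)
print('bottom edge mid stand x,y,z',((X-C3)@sx).round(1),((X-C3)@sy).round(1),X[2].round(1),'-> centre y',((X-C3)@sy-12.5).round(1))
E
python3 bot.py a -3
```

```text
tcp in stand 0.1 -0.9 96.1
side th 48.8
  z 56 x lo/hi [-11.1   5.2] mid -3.0 n 226
  z 60 x lo/hi [-12.    5.8] mid -3.1 n 404
  z 64 x lo/hi [-12.4   5.6] mid -3.4 n 408
  z 68 x lo/hi [-12.6   6.2] mid -3.2 n 431
  z 72 x lo/hi [-12.5   6.5] mid -3.0 n 435
  z 76 x lo/hi [-12.3   5.9] mid -3.2 n 420
  z 80 x lo/hi [-11.5   5.1] mid -3.2 n 382
  z 84 x lo/hi [-10.5   6. ] mid -2.2 n 382
  z 88 x lo/hi [-9.8  6.9] mid -1.5 n 393
  z 92 x lo/hi [-10.1   6.6] mid -1.8 n 278
  z 96 x lo/hi [-12.    6.1] mid -2.9 n 371
top th 21.3
  z 60 x lo/hi [-9.4  5.4] mid -2.0 n 144
  z 64 x lo/hi [-10.5   5.9] mid -2.3 n 218
  z 68 x lo/hi [-11.1   6. ] mid -2.5 n 233
  z 72 x lo/hi [-11.8   6. ] mid -2.9 n 242
  z 76 x lo/hi [-11.8   5.5] mid -3.1 n 242
  z 80 x lo/hi [-11.9   5.4] mid -3.2 n 237
  z 84 x lo/hi [-11.8   5. ] mid -3.4 n 238
  z 88 x lo/hi [-11.6   4.8] mid -3.4 n 235
  z 92 x lo/hi [-11.4   4.8] mid -3.3 n 233
  z 96 x lo/hi [-11.2   4.9] mid -3.1 n 238
side target x [-37.8  37.8] mid -0.0 top z 108.5 y med -88.7
side lamp x [-21.2  19.3] top 106.8 y [ 86.6 136.6]
side base x [-45.6  43.7] z med 10.6 y [-135.   140.1]
top target x [-36.8  37.6] mid 0.4 top z 112.3 y med -88.0
top lamp x [-20.1  21.1] top 109.5 y [ 86.7 134.3]
top base x [-43.9  45.6] z med 12.5 y [-139.6  139. ]
---bottom
side bottom z if y as assumed [56.8 57.2 57.4 56.8 56.3 56.8] dz/dy 0.86
top bottom z if y as assumed [60.  60.3 60.8 60.3 61.1 60. ] dz/dy 4.48
bottom edge mid stand x,y,z -2.4 10.5 55.9 -> centre y -2.0
```

Both cameras put the cell 3 mm to the −x side of the beam line, about 1.5–2 mm toward the target, and with its underside at z≈56. I'll correct by +3 mm in tool x, −1.5 mm in tool y and +1 mm in tool z.

```bash
python3 -m inch '[[[0.0015,-0.0007,0.0005],[0,0,0]],[[0.0015,-0.0008,0.0005],[0,0,0]],[[0,0,0],[0,0,0]],[[0,0,0],[0,0,0]],[[0,0,0],[0,0,0]],[[0,0,0],[0,0,0]],[[0,0,0],[0,0,0]]]'
python3 go.py 553.3 -181.2 95.2 -8.3; python3 chk.py b; python3 bot.py b 0 | grep -v -e target -e lamp -e base
cd pics; python3 -c "
import cv2,numpy as np
cv2.imwrite('chk_b.png',cv2.resize(np.hstack([cv2.imread('chk_sideb.png'),cv2.imread('chk_topb.png')]),(800,466)))"
```

```text
clock: 15.3
eef_pos: [553.4, -182.1, 95.0]
tcp_rot: [[0.989, -0.145, 0.001], [-0.145, -0.989, -0.0], [0.001, 0.0, -1.0]]
wrist_force: [0.2, 0.5, -0.2]
width: 0.323
pos [ 553.4 -182.1   95. ] yaw -8.36 shift tool mm [-0.2 -0.9 -0.2] turn [ 0.0002 -0.0007 -0.0011] shift in target axes [-0.2 -0.9 -0.2]
q [ 0.48  0.32 -0.28  1.78  0.1   1.05  0.01] F [ 0.2  0.5 -0.2] w 0.323 t 15.3
side face pts 112 z [ 55.5 124.3] local wrt tcp [ -2.9 -11.4   5. ]
 plan yaw -13.4
 mask u 329 339 v 134 161 pred [[333.6, 161.5], [327.9, 159.4], [329.7, 137.1], [335.7, 139.3], [331.5, 152.3]]
top face pts 58 z [ 67.4 124.4] local wrt tcp [ -3.4 -13.   -2.1]
 plan yaw -7.3
 mask u 397 407 v 219 230 pred [[395.4, 231.1], [396.3, 222.4], [405.9, 216.3], [405.0, 225.6], [399.3, 224.6]]
tcp in stand 3.0 0.6 95.1
side th 49.2
  z 52 x lo/hi [-5.7 -2.6] mid -4.2 n 10
  z 56 x lo/hi [-8.4  9. ] mid 0.3 n 351
  z 60 x lo/hi [-8.9  9.3] mid 0.2 n 409
  z 64 x lo/hi [-9.4  9.2] mid -0.1 n 420
  z 68 x lo/hi [-9.8  8.6] mid -0.6 n 421
  z 72 x lo/hi [-9.9  8.1] mid -0.9 n 412
  z 76 x lo/hi [-9.7  7. ] mid -1.3 n 357

[... 186 characters left out ...]
  9.5] mid 0.5 n 415
top th 20.9
  z 56 x lo/hi [1.3 7.1] mid 4.2 n 21
  z 60 x lo/hi [-5.7  8.4] mid 1.3 n 179
  z 64 x lo/hi [-7.3  9.1] mid 0.9 n 217
  z 68 x lo/hi [-8.1  9. ] mid 0.5 n 226
  z 72 x lo/hi [-8.3  8.8] mid 0.2 n 233
  z 76 x lo/hi [-8.7  8.5] mid -0.1 n 234
  z 80 x lo/hi [-8.7  8.2] mid -0.2 n 233
  z 84 x lo/hi [-8.5  8.3] mid -0.1 n 238
  z 88 x lo/hi [-8.5  8.2] mid -0.2 n 234
  z 92 x lo/hi [-9.   8.1] mid -0.4 n 244
  z 96 x lo/hi [-9.3  8.4] mid -0.4 n 259
---bottom
side bottom z if y as assumed [55.  54.7 55.  55.5 55.9 55.9] dz/dy 0.87
top bottom z if y as assumed [59.1 59.4 59.4 59.9 59.4 58.3] dz/dy 4.51
bottom edge mid stand x,y,z 0.8 11.8 54.2 -> centre y -0.7
```

View pics/chk_b.png

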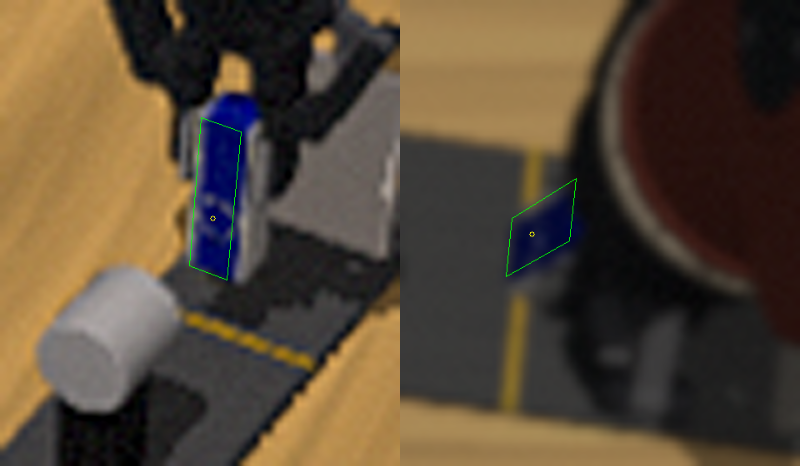

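```bash
python3 -m inch '[[[0,-0.0005,0],[0,0,0]],[[0,0,0],[0,0,0]],[[0,0,0],[0,0,0]],[[0,0,0],[0,0,0]],[[0,0,0],[0,0,0]],[[0,0,0],[0,0,0]]]'; python3 go.py 553.3 -181.2 95.1 -8.3
python3 - <<'E'
from h import *
a=dict(np.load('side0.npz'));b=grab('side','side_end')
for nm,(u0,u1,v0,v1) in dict(votive=(230,262,186,224),amber=(304,346,215,262),holder=(290,300,290,310)).items():
    d=np.abs(a['color'][v0:v1,u0:u1].astype(int)-b['color'][v0:v1,u0:u1]).max(2); print(nm,'px changed >40:',(d>40).sum(),'of',d.size)
E
```

```text
clock: 16.0
eef_pos: [553.5, -181.6, 95.0]
tcp_rot: [[0.989, -0.145, 0.001], [-0.145, -0.989, -0.0], [0.001, 0.0, -1.0]]
wrist_force: [-0.0, 0.9, -0.3]
width: 0.325
pos [ 553.5 -181.6   95. ] yaw -8.36 shift tool mm [-0.2 -0.4 -0.1] turn [ 0.0001 -0.0007 -0.0011] shift in target axes [-0.2 -0.4 -0.1]
q [ 0.48  0.32 -0.28  1.78  0.1   1.05  0.01] F [-0.   0.9 -0.3] w 0.325 t 16.0
votive px changed >40: 0 of 1216
amber px changed >40: 0 of 1974
holder px changed >40: 0 of 200
```

View pics/side_end.png

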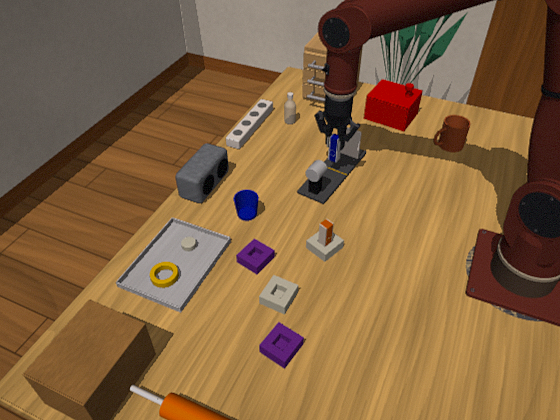

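The final view shows the blue cell held over the stand at (334,148), its holder empty at (279,293), and the amber cell (326,237) and votive (246,205) unmoved. Handing in.

```bash
python3 -c "
from station import job; print(job.close_job())"
```

```text
the job is handed in; nothing more can be done
None
```

I gripped the blue cell by its frosted faces at 25 N, lifted it out of its holder, turned it 95° and held it over the stand's yellow line. I handed the job in at about 16 s with the cell still held there.

**Final checks:**
- **Position:** before a last 0.5 mm nudge toward the lamp, both cameras put the ringed spot within about 1 mm of the beam line and the cell about 0.7 mm from midway. I did not re-measure after the nudge.
- **Height:** the underside is at 54–55 mm, so the spot is at 84–85 mm against the 85 mm beam. The two views differed by 1–2 mm here, and the tool reading gave 54.9 mm.
- **Angle:** the jaws were square to the beam within 0.1° of the stand's measured direction, and the tool pointed straight down. The plan angle of the face from the images was −7.3° from the top view and −13.4° from the side view, against −8.3° for the stand. The side figure rests on only a few depth points, so I went by the tool reading.
- **Contact:** wrist force was under 1 N, the opening held at 0.32, and nothing was touching the stand.
- **Bystanders:** the image patches around the votive and the amber cell were unchanged.

**Disagreement:** the first placing by tool coordinates left the cell about 3 mm to the side of the beam in both cameras. I corrected it using the camera measurement against the stand, so the final tool position reads 3 mm off the stand line I measured.

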